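Turn the mirrored bracket over in the rail

ROBOT

A 7-joint arm with a two-finger parallel gripper is mounted at the origin on a cart in front of the work surface, level with it; the furniture and walls round the work are solid. World frame = base frame: x ahead of the robot, y to its left, z up, the work surface at z = 0. Lengths are in m, angles in degrees, forces in N, time in s.
With the tool pointing down it reaches from about 0.425 to 0.975 m from the base axis. Payload 16.7 kg.
Tool frame: the origin (TCP) lies midway between the tips of the shut fingers; the grasp point (between the pads) lies 19 mm behind it; z points along the fingers, y is the line along which they close (so a half turn about z gives the same grasp; the last joint's range is limited). The gripper opens to 85 mm and grips with 20 to 120 N. Pads are 22 mm wide; open, the fingers measure 114 mm over their backs; the gripper's body (76 mm by 85 mm) begins 54 mm behind the grasp point. The pads swing forward as they close: fully open they stand 13 mm farther back than shut.
Start: joints at [-73.596, 24.414, 4.234, 92.017, -1.954, 63.644, -3.845], TCP at [0.285, 0.612, 0.192] pointing down, gripper open.
Joint ranges: [-163.25, 163.25], [-28.42, 122.38], [-70.27, 78.77], [12.13, 141.07], [-58.53, 238.53], [9.26, 117.41], [-156.51, 156.51]. Speed limits (degrees/s): [108.29, 108.29, 136.94, 136.94, 172.46, 172.46, 172.46].

INTERFACE

Orientations are given as a 3x3 rotation matrix whose columns are the frame's x, y, z axes.
In Python, from rig import * gives the robot as it stands.
- The arm moves only by the tool drive_tool, never from a script. Its argument "deltas" is a list of rows, each an object with "delta_pos": the shift along the tool's x, y, z in m, a list of three; "twist": the turn, a rotation vector about the tool's x, y, z in degrees, a list of three; "fingers": the finger opening in m, from 0 to 0.0854. In form: [{"delta_pos": [x, y, z], "twist": [rx, ry, rz], "fingers": fingers}, ...]. A call has exactly 5 rows; each row is the pose to reach, as a shift and turn from the pose commanded when the call began, along the tool's axes at that moment; what a row does not reach only later rows make up. A row lasts 1/12 s, in which the tool goes at most 41.7 mm and 7.16 degrees, less where a joint would pass 70% of its speed; a pose out of reach is approached as far as the arm can. A call with a gripper value outside its range is refused whole. The fingers move at their own pace and stop on an object; "grip_force" is the grip in N (left out, the last holds). Time passes only in rows, so rows that repeat a pose let the fingers close, or fill a call up. It gives the time, the measured TCP pose, the force, the opening and the grip force at its end, in the units of the state.
- sense(): the state, without advancing time (a new reading comes with each control period).
- snapshot(name): name is "scene" or "top"; returns a dict with "img" (384x512x3 uint8, red, green, blue), "intrinsics" (3x3 intrinsics, pixels), "D" ([k1, k2, p1, p2, k3] as OpenCV has them; the pictures are not rectified), "rvec" (rotation vector, rad) and "tvec" (3), from world to camera coordinates, as OpenCV has them. Camera axes: x right, y down, z forward; pixel columns grow to the right and rows downward; lengths in m; the calibration is good to about 2 mm. A picture is of the moment at which its call begins. There is no depth.
- finish_job(): hands the job in; it is judged then, once.
The state is a dict: "time_s": time; "joint_positions": joint angles; "dq": joint speeds; "joint_torque": joint torques, N m; "ee_pos": TCP position; "eef_rot": TCP orientation; "wrist_force": force on the tool from outside, world axes, zero at the start; "ft_torque": the same for the moment, N m; "finger_gap": finger opening in m; "finger_force": force on a finger pad.
Only numpy, scipy, OpenCV 4.12 (cv2) and the standard library are available. Lean on these libraries where they do the work, as an engineer would, in place of code of your own. Each camera call takes 0.05 s, during which the arm holds its last target. There are 200 camera calls.

TASK

Three blue L-brackets stand in the grooved rail, but one of them is back to front, so that it is the mirror image of the other two. Lift that one out, turn it over so that it is the same hand as the others, and stand it back down in the groove in its own bay between the white marks. Leave the other two standing where they are.

Things in the scene. Friction and masses are not known exactly. Their poses are not given: they have to be found in the camera images.
- rail: fixed dark steel rail, 360 (y) x 68 (x) x 30 mm; origin mid-underside; x away from the robot, y to its left, turned up to 0.3 rad. Groove along its middle: floor 6 mm up, 15 mm wide to 22 mm up, then flaring 45 deg to 31 mm at the top. White marks at y = -171, -57, 57, 171 mm bound three bays centred at y = -114, 0, 114 mm; a bracket stands in each, within 6 mm of its centre.
- bracket_a_mid (a point): bracket A: flat blue metal L, 12 mm thick, standing on edge in the groove; all three alike, both faces alike, 150 g. Stem 34 mm wide, 130 mm tall, at one end of a foot 84 mm long, 46 mm high. Point: middle of the foot's length and of the thickness, 65 mm above the underside (beside the stem). z up, x across the thickness, y along the foot from its toe to the stem, whose centre is at y = +25 mm.
- bracket_a_grip (a point): the point to grasp on bracket A: in the stem's centre (y = +25 mm from the mid point), 110 mm above the underside and 20 mm below the stem's top; same axes. Grip across the 12 mm thickness (x).
- bracket_b_mid (a point): bracket B: flat blue metal L, 12 mm thick, standing on edge in the groove; all three alike, both faces alike, 150 g. Stem 34 mm wide, 130 mm tall, at one end of a foot 84 mm long, 46 mm high. Point: middle of the foot's length and of the thickness, 65 mm above the underside (beside the stem). z up, x across the thickness, y along the foot from its toe to the stem, whose centre is at y = +25 mm.
- bracket_b_grip (a point): the point to grasp on bracket B: in the stem's centre (y = +25 mm from the mid point), 110 mm above the underside and 20 mm below the stem's top; same axes. Grip across the 12 mm thickness (x).
- bracket_c_mid (a point): bracket C: flat blue metal L, 12 mm thick, standing on edge in the groove; all three alike, both faces alike, 150 g. Stem 34 mm wide, 130 mm tall, at one end of a foot 84 mm long, 46 mm high. Point: middle of the foot's length and of the thickness, 65 mm above the underside (beside the stem). z up, x across the thickness, y along the foot from its toe to the stem, whose centre is at y = +25 mm.
- bracket_c_grip (a point): the point to grasp on bracket C: in the stem's centre (y = +25 mm from the mid point), 110 mm above the underside and 20 mm below the stem's top; same axes. Grip across the 12 mm thickness (x).

How it is judged:
By the outcome, as a careful person would: the job done as asked, in the order asked, and still so for the second after the job is handed in, with the robot touching nothing.
It also fails if it takes over 45 s, if anything falls off the work surface, if the arm or the gripper's body presses on something with over 40 N, if the wrist force passes 120 N, or if a joint passes its speed limit or range.

## Working session

There is one attempt and no reset: what is moved stays moved. The work goes in short steps, Python scripts to look and compute and a tool call to move; the robot and the scene stay as the last step left them, time stands still between calls to the robot, and variables do not carry over. Pictures are saved under pics/ and viewed, at most 10 in all, crops included, and the job is handed in when it is done.

Besides the shell and the picture viewer there is one more tool, called after "Request:" in YAML: its name, and indented under it one key for each argument. drive_tool: Moves the arm, as the interface text tells. Its arguments: {"type":"object","properties":{"deltas":{"type":"array","items":{"type":"object","properties":{"delta_pos":{"type":"array","items":{"type":"number"}},"twist":{"type":"array","items":{"type":"number"}},"fingers":{"type":"number"}}}},"grip_force":{"type":"number"}},"required":["deltas"]}

```bash
mkdir -p pics; python3 - <<'E'
from rig import *
import cv2,numpy as np
for n in("scene","top"):
    s=snapshot(n); np.savez(f"pics/{n}0.npz",**s); cv2.imwrite(f"pics/{n}0.png",cv2.resize(s["img"][:,:,::-1],(800,600),interpolation=cv2.INTER_CUBIC))
    R=cv2.Rodrigues(np.array(s["rvec"],float))[0]; print(n,(-R.T@np.array(s["tvec"]).ravel()).round(3),R.round(2).tolist(),s["D"])
print(sense())
E
```

```text
scene [ 0.252 -0.42   0.712] [[0.84, -0.54, -0.01], [-0.39, -0.6, -0.7], [0.37, 0.59, -0.72]] [-0.09782802  0.          0.          0.          0.        ]
top [0.459 0.078 0.954] [[-0.03, -1.0, -0.04], [-0.99, 0.03, -0.11], [0.11, 0.04, -0.99]] [-0.03733228  0.          0.          0.          0.        ]
{'time_s': 0.1, 'joint_positions': array([-73.59436819,  24.44655602,   4.23380885,  92.04693233,
        -1.9561432 ,  63.64530156,  -3.84456359]), 'dq': array([-0.02363257, -0.01055142,  0.00842995, -0.11301595,  0.03102364,
        0.05662603, -0.05010439]), 'joint_torque': array([ 7.39597046e-03, -9.51536751e+01,  3.77055869e+00, -4.64410436e+01,
        1.93933054e-02,  6.54222866e-03, -2.32450884e-05]), 'ee_pos': array([0.28482567, 0.61151135, 0.19108883]), 'eef_rot': array([[-9.06482353e-01,  4.22243478e-01, -4.34015052e-04],
       [ 4.22243696e-01,  9.06481715e-01, -1.07768444e-03],
       [-6.16185159e-05, -1.16016204e-03, -9.99999325e-01]]), 'wrist_force': array([-0.18679447,  0.32216775, -0.25470714]), 'ft_torque': array([ 0.02724883,  0.04048294, -0.04117228]), 'finger_force': 0.0, 'finger_gap': 0.08543728338688986}
```

View pics/scene0.png

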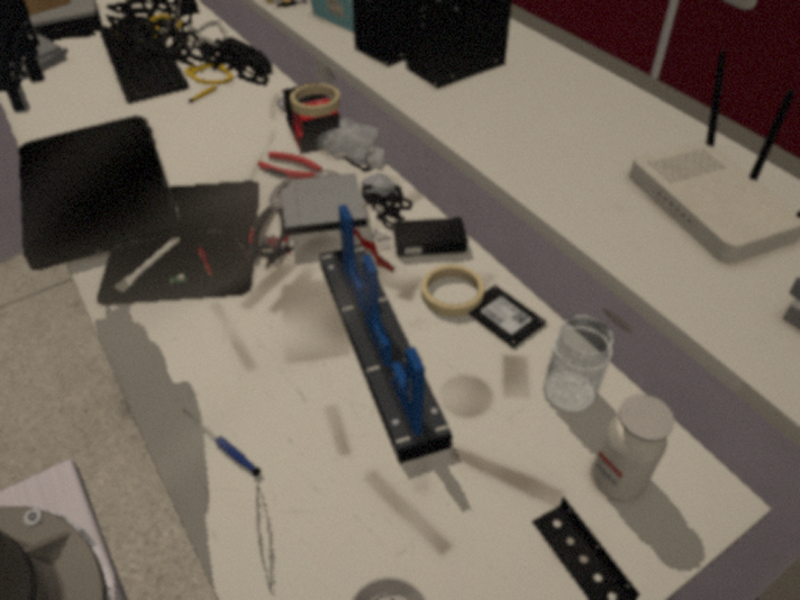

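View pics/top0.png

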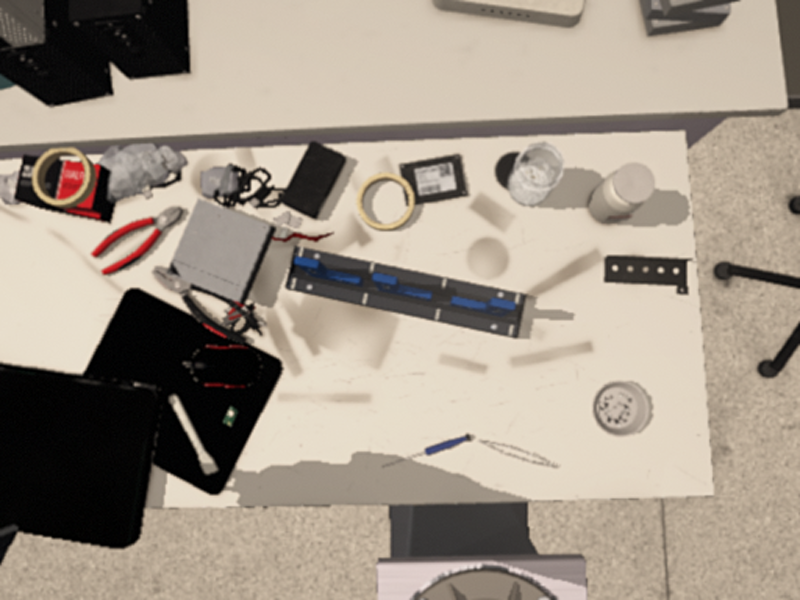

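The left and middle brackets have their stems at the left (+y) end, top view about (307,262) and (383,280). The right one has its stem at the right (-y) end, about (503,304), so it is the odd one. Next I fit the rail and bracket poses to both images.

```bash
cat > fit.py <<'E'
import cv2,numpy as np
from scipy.optimize import minimize
def proj(s,P): return cv2.projectPoints(np.asarray(P,float).reshape(-1,1,3),np.array(s["rvec"],float),np.array(s["tvec"],float),np.array(s["intrinsics"],float),np.array(s["D"],float))[0].reshape(-1,2)
def soft(s):
    i=s["img"].astype(float); return np.clip((i[...,2]-i[...,0]-15)/40,0,1)
def boxes(h): # stem side h=+1 -> +y
    return [(-42,42,0,46),(8,42,0,130)] if h>0 else [(-42,42,0,46),(-42,-8,0,130)]
def W(p,L): # rail frame mm -> world
    c,s=np.cos(p[2]),np.sin(p[2]); L=np.asarray(L,float)
    return np.c_[p[0]+(c*L[:,0]-s*L[:,1])/1e3,p[1]+(s*L[:,0]+c*L[:,1])/1e3,L[:,2]/1e3]
def render(s,p,offs,hands=(-1,1,1)):
    m=np.zeros((384*4,512*4),np.uint8)
    for k,(o,h) in enumerate(zip(offs,hands)):
        for y0,y1,z0,z1 in boxes(h):
            z0=max(z0,20)
            L=[(x,(k-1)*114+o+y,z+6) for x in(-6,6) for y in(y0,y1) for z in(z0,z1)]
            q=(proj(s,W(p,L))+.5)*4-.5
            cv2.fillConvexPoly(m,cv2.convexHull(np.round(q*16).astype(np.int32)),255,cv2.LINE_AA,4)
    return cv2.GaussianBlur(cv2.resize(m,(512,384),interpolation=cv2.INTER_AREA).astype(float)/255,(0,0),.6)
E
python3 - <<'E'
from fit import *
S={n:dict(np.load(f"pics/{n}0.npz")) for n in("top","scene")}
T={n:soft(S[n]) for n in S}
def roi(s,p):
    L=[(x,y,z) for x in(-34,34) for y in(-185,185) for z in(20,140)]
    m=np.zeros((384,512),np.uint8); cv2.fillConvexPoly(m,cv2.convexHull(np.round(proj(s,W(p,L))).astype(np.int32)),1); return m
# init from pixel
s=S["top"]; R=cv2.Rodrigues(s["rvec"].astype(float))[0]; C=-R.T@s["tvec"].ravel()
def ray(s,u,z):
    R=cv2.Rodrigues(s["rvec"].astype(float))[0]; C=-R.T@s["tvec"].ravel()
    d=R.T@np.r_[cv2.undistortPoints(np.array([[u]],float),s["intrinsics"].astype(float),s["D"].astype(float)).ravel(),1]; return C+d*(z-C[2])/d[2]
c=ray(s,(408*.64,292*.64),.03); p0=[c[0],c[1],-.15]; print(p0)
M={n:cv2.dilate(roi(S[n],p0),np.ones((9,9))) for n in S}
def fit(names,x0):
    def f(v):
        p=[v[0]/1e3,v[1]/1e3,v[2]/1e2]
        return sum(((render(S[n],p,v[3:])-T[n])**2*M[n]).sum() for n in names)
    best=minimize(f,x0,method="Powell",options=dict(xtol=.05)); best=minimize(f,best.x,method="Nelder-Mead",options=dict(maxiter=600,initial_simplex=np.vstack([best.x]+[best.x+np.eye(6)[i]*2 for i in range(6)])))
    print(names,best.x.round(2),best.fun); return best.x
x0=[c[0]*1e3,c[1]*1e3,-15,0,0,0]
for names in(["top"],["scene"],["top","scene"]): x=fit(names,x0)
p=[x[0]/1e3,x[1]/1e3,x[2]/1e2]
out=[]
for n in("top","scene"):
    s=S[n]; im=s["img"][:,:,::-1].copy(); b=np.argwhere(M[n]); (a,l),(e,r)=b.min(0)-5,b.max(0)+5
    k=4 if n=="top" else 3
    im=cv2.resize(im[a:e,l:r],None,fx=k,fy=k,interpolation=cv2.INTER_CUBIC); 
    def pl(L,col):
        q=((proj(s,W(p,L))+.5-[l,a])*k-.5).round().astype(int)
        cv2.polylines(im,[q],True,col,1)
    pl([(x_,y,30) for x_,y in((-34,-180),(34,-180),(34,180),(-34,180))],(0,255,255))
    for y in(-171,-57,57,171): pl([(-34,y,30),(-16,y,30)],(0,0,255)); pl([(34,y,30),(16,y,30)],(0,0,255))
    for j,h in enumerate((-1,1,1)):
        o=x[3+j]+(j-1)*114
        pl([(X,o+Y,136) for X,Y in((-6,h*8),(6,h*8),(6,h*42),(-6,h*42))],(0,255,0))
    out.append(im)
w=max(o.shape[1] for o in out); im=np.vstack([cv2.copyMakeBorder(o,0,0,0,w-o.shape[1],0) for o in out]); f=min(1,800/im.shape[1],600/im.shape[0]);print(im.shape,f)
cv2.imwrite("pics/fit0.png",cv2.resize(im,None,fx=f,fy=f,interpolation=cv2.INTER_AREA))
E
```

```text
[np.float64(0.561633002603359), np.float64(0.09818574314014349), -0.15]
['top'] [563.83 100.14 -24.05   3.65   4.38   1.67] 251.47935859362053
['scene'] [ 556.39  108.95  -53.95 -192.87  813.81  632.88] 558.1993749999999
['top', 'scene'] [564.74 107.54 -25.16  -3.2   -3.38  -5.89] 956.4299390862964
(861, 780, 3) 0.6968641114982579
```

View pics/fit0.png

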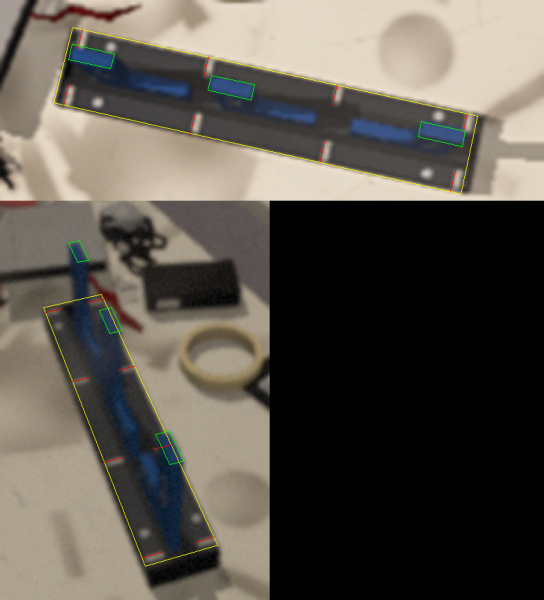

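Top view: the rail outline and stem tops fit well, and the marks sit 1–2 px right of the predicted ones. Next I refine the rail by its marks and then compute the grasp.

```bash
cat > plan.py <<'E'
from fit import *
from scipy.optimize import least_squares
from scipy.ndimage import map_coordinates
S={n:dict(np.load(f"pics/{n}0.npz")) for n in("top","scene")}
def prof(s,p,sgn,ym):
    # brightness along rail y near a mark, averaged across the flat
    d=np.arange(-14,14.1,.5); x=np.linspace(21,29,5)*sgn
    L=[(a,ym+b,30) for b in d for a in x]; q=proj(s,W(p,L)); g=cv2.cvtColor(s["img"],cv2.COLOR_RGB2GRAY).astype(float)
    v=map_coordinates(g,[q[:,1],q[:,0]],order=1).reshape(len(d),-1).mean(1); v=np.clip(v-np.median(v)-10,0,None); 
    i=v.argmax(); w=v*(abs(d-d[i])<5); return (w*d).sum()/w.sum(), v.max()
for n in S:
  p=[.5645,.1045,-.2467]
  for sgn in(-1,1):
    print(n,sgn,[tuple(np.round(prof(S[n],p,sgn,ym if abs(ym)<100 else ym-np.sign(ym)*0),1)) for ym in(-171,-57,57,171)])
# x check: rail edges: brightness step across x
for n in S:
  g=cv2.GaussianBlur(cv2.cvtColor(S[n]["img"],cv2.COLOR_RGB2GRAY),(0,0),.7).astype(float)
  for e in(-34,34):
    r=[]
    for y in(-130,-85,-20,20,85,130):
      d=np.arange(-10,10.1,.5); q=proj(S[n],W(p,[(e+b,y,30) for b in d])); v=map_coordinates(g,[q[:,1],q[:,0]],order=1); r.append(float(d[np.abs(np.gradient(v)).argmax()]))
    print(n,"edge",e,r)
T=soft(S["top"])
M=np.zeros((384,512));M[150:225,180:345]=1
def f(v): return ((render(S["top"],[v[0]/1e3,.1045,v[1]/1e2],v[2:])-T)**2*M).sum()
x0=np.array([564.5,-24.5,0,0,0]); r=minimize(f,x0,method="Nelder-Mead",options=dict(maxiter=800,initial_simplex=np.vstack([x0]+[x0+np.eye(5)[i]*2 for i in range(5)])))
print(r.x.round(2),r.fun)
E
python3 plan.py
```

```text
top -1 [(np.float64(-0.1), np.float64(82.2)), (np.float64(-0.1), np.float64(83.2)), (np.float64(0.0), np.float64(90.9)), (np.float64(12.9), np.float64(107.0))]
top 1 [(np.float64(0.1), np.float64(82.1)), (np.float64(0.2), np.float64(82.8)), (np.float64(0.2), np.float64(83.7)), (np.float64(0.5), np.float64(88.2))]
scene -1 [(np.float64(0.3), np.float64(50.5)), (np.float64(0.4), np.float64(41.2)), (np.float64(0.8), np.float64(22.8)), (np.float64(0.9), np.float64(9.1))]
scene 1 [(np.float64(0.5), np.float64(48.5)), (np.float64(nan), np.float64(0.0)), (np.float64(0.9), np.float64(24.8)), (np.float64(1.0), np.float64(11.9))]
top edge -34 [-1.0, -1.5, -2.0, -2.5, -2.5, -2.0]
top edge 34 [0.5, 0.0, 0.5, 0.0, -1.0, -1.0]
scene edge -34 [-5.5, -6.5, -5.5, -6.5, -7.0, -6.5]
scene edge 34 [-1.5, 1.0, -1.5, -1.5, -2.5, 8.5]
[ 5.6493e+02 -2.4090e+01 -7.5000e-01 -1.7000e-01 -2.5200e+00] 251.5381058279392plan.py:10: RuntimeWarning: invalid value encountered in scalar divide
  i=v.argmax(); w=v*(abs(d-d[i])<5); return (w*d).sum()/w.sum(), v.max()
```

```bash
cat > go.py <<'E'
import sys,numpy as np
from rig import *
from scipy.spatial.transform import Rotation as Ro
YAW=-.242; ex=np.array([np.cos(YAW),np.sin(YAW),0]); ey=np.array([-np.sin(YAW),np.cos(YAW),0]); O=np.array([.5645,.1047,0])
def pt(x,y,z): return O+ex*x/1e3+ey*y/1e3+[0,0,z/1e3]
def Rt(sgn,lean=0,off=0): # tool y = sgn*rail x (turned by off deg about up); lean deg: tool z tips toward +rail y
    y=sgn*ex; z=np.cos(np.radians(lean))*np.array([0,0,-1.])+np.sin(np.radians(lean))*ey
    return Ro.from_rotvec([0,0,np.radians(off)]).as_matrix()@np.c_[np.cross(y,z),y,z]
def grip(x,y,z,R): return pt(x,y,z)+.019*R[:,2]  # TCP for grasp point
def delta(P,R):
    s=sense(); A=s["eef_rot"]; 
    print("dpos",(A.T@(P-s["ee_pos"])).round(4).tolist(),"twist",np.degrees(Ro.from_matrix(A.T@R).as_rotvec()).round(2).tolist())
def st():
    s=sense(); print("t",s["time_s"],"q",s["joint_positions"].round(1).tolist(),"p",s["ee_pos"].round(4).tolist(),"F",s["wrist_force"].round(1).tolist(),"gap",round(s["finger_gap"],4),s["finger_force"])
E
python3 -c "
from go import *
import rig; print([n for n in dir(rig) if n[0]!='_'])
st(); R=Rt(1); P=grip(0,-139.75,116+120,R); print(P); delta(P,R)"
```

```text
['PlanningError', 'finish_job', 'sense', 'snapshot']
t 0.1 q [-73.6, 24.4, 4.2, 92.0, -2.0, 63.6, -3.8] p [0.2848, 0.6115, 0.1911] F [-0.2, 0.3, -0.3] gap 0.0854 0.0
[ 0.53100964 -0.03097777  0.217     ]
dpos [-0.4944, -0.4785, -0.0253] twist [-0.05, 0.05, 78.89]
```

Request:
drive_tool:
  deltas:
    - {"delta_pos":[-0.03,-0.03,-0.03],"twist":[0,0,7],"fingers":0.085}
    - {"delta_pos":[-0.06,-0.058,-0.03],"twist":[0,0,14],"fingers":0.085}
    - {"delta_pos":[-0.09,-0.087,-0.03],"twist":[0,0,21],"fingers":0.085}
    - {"delta_pos":[-0.12,-0.116,-0.03],"twist":[0,0,28],"fingers":0.085}
    - {"delta_pos":[-0.15,-0.145,-0.03],"twist":[0,0,35],"fingers":0.085}

```text
time_s: 0.52
ee_pos: [0.357, 0.4228, 0.2216]
eef_rot: [[-0.495, 0.869, -0.0], [0.869, 0.495, -0.0], [0.0, -0.0, -1.0]]
wrist_force: [0.5, 0.6, -0.2]
finger_gap: 0.085
finger_force: 0.0
```

```bash
python3 -c "
from go import *
st(); R=Rt(1); P=grip(0,-139.75,116+120,R); delta(P,R)"
```

```text
t 0.5167 q [-68.4, 11.5, 13.8, 106.4, -3.1, 62.5, -23.7] p [0.357, 0.4228, 0.2216] F [0.5, 0.6, -0.2] gap 0.085 0.0
dpos [-0.4804, -0.0736, 0.0045] twist [-0.02, -0.0, 43.55]
```

Request:
drive_tool:
  deltas:
    - {"delta_pos":[-0.035,-0.005,0],"twist":[0,0,5],"fingers":0.085}
    - {"delta_pos":[-0.07,-0.011,0],"twist":[0,0,10],"fingers":0.085}
    - {"delta_pos":[-0.105,-0.016,0.0],"twist":[0,0,15],"fingers":0.085}
    - {"delta_pos":[-0.14,-0.021,0.0],"twist":[0,0,20],"fingers":0.085}
    - {"delta_pos":[-0.175,-0.027,0.0],"twist":[0,0,25],"fingers":0.085}

```text
time_s: 0.93
ee_pos: [0.4211, 0.258, 0.2216]
eef_rot: [[-0.083, 0.997, -0.0], [0.997, 0.083, 0.0], [0.0, -0.0, -1.0]]
wrist_force: [1.2, 0.1, 0.5]
finger_gap: 0.0849
finger_force: 0.0
```

```bash
python3 -c "
from go import *
st(); R=Rt(1); P=grip(0,-139.75,116+120,R); delta(P,R)"
```

```text
t 0.9333 q [-59.9, 5.3, 22.6, 113.7, -2.3, 61.4, -31.5] p [0.4211, 0.258, 0.2216] F [1.2, 0.1, 0.5] gap 0.0849 0.0
dpos [-0.2972, 0.0854, 0.0046] twist [-0.01, -0.0, 18.65]
```

Request:
drive_tool:
  deltas:
    - {"delta_pos":[-0.035,0.01,0],"twist":[0,0,4],"fingers":0.085}
    - {"delta_pos":[-0.07,0.02,0],"twist":[0,0,8],"fingers":0.085}
    - {"delta_pos":[-0.105,0.03,0.0],"twist":[0,0,12],"fingers":0.085}
    - {"delta_pos":[-0.14,0.04,0.0],"twist":[0,0,16],"fingers":0.085}
    - {"delta_pos":[-0.175,0.05,0.0],"twist":[0,0,18.6],"fingers":0.085}

```text
time_s: 1.35
ee_pos: [0.4862, 0.088, 0.2217]
eef_rot: [[0.238, 0.971, -0.0], [0.971, -0.238, 0.0], [0.0, -0.0, -1.0]]
wrist_force: [0.8, 0.4, 0.4]
finger_gap: 0.0854
finger_force: 0.0
```

```bash
python3 -c "
from go import *
st(); R=Rt(1); P=grip(0,-139.75,116+120,R); delta(P,R)"
```

```text
t 1.35 q [-48.1, 5.4, 32.9, 114.2, -3.4, 61.3, -27.5] p [0.4862, 0.088, 0.2217] F [0.8, 0.4, 0.4] gap 0.0854 0.0
dpos [-0.1049, 0.0719, 0.0047] twist [-0.0, -0.01, 0.07]
```

Request:
drive_tool:
  deltas:
    - {"delta_pos":[-0.03,0.02,0],"twist":[0,0,0],"fingers":0.085}
    - {"delta_pos":[-0.06,0.04,0],"twist":[0,0,0],"fingers":0.085}
    - {"delta_pos":[-0.09,0.06,0.0],"twist":[0,0,0],"fingers":0.085}
    - {"delta_pos":[-0.105,0.072,0.0],"twist":[0,0,0],"fingers":0.085}
    - {"delta_pos":[-0.105,0.072,0.0],"twist":[0,0,0],"fingers":0.085}

```text
time_s: 1.77
ee_pos: [0.5322, -0.0337, 0.2217]
eef_rot: [[0.24, 0.971, 0.0], [0.971, -0.24, -0.002], [-0.001, 0.001, -1.0]]
wrist_force: [-1.2, -0.2, 0.8]
finger_gap: 0.0849
finger_force: 0.0
```

```bash
python3 -c "
from go import *
st(); R=Rt(1); P=grip(0,-139.75,116+120,R); delta(P,R)
R=Rt(1,16); P=grip(0,-139.75,116+75,R); delta(P,R)"
```

```text
t 1.7667 q [-36.9, 10.7, 38.7, 109.9, -7.4, 61.9, -9.1] p [0.5322, -0.0337, 0.2217] F [-1.2, -0.2, 0.8] gap 0.0849 0.0
dpos [0.0023, -0.0018, 0.0047] twist [0.05, 0.08, -0.01]
dpos [0.0076, -0.0019, 0.049] twist [0.05, 16.08, -0.0]
```

Request:
drive_tool:
  deltas:
    - {"delta_pos":[0.002,-0.001,0.01],"twist":[0,4,0],"fingers":0.085}
    - {"delta_pos":[0.004,-0.001,0.02],"twist":[0,8,0],"fingers":0.085}
    - {"delta_pos":[0.006,-0.002,0.035],"twist":[0,12,0.0],"fingers":0.085}
    - {"delta_pos":[0.0075,-0.002,0.049],"twist":[0,16,0],"fingers":0.085}
    - {"delta_pos":[0.0075,-0.002,0.049],"twist":[0,16,0],"fingers":0.085}

```text
time_s: 2.18
ee_pos: [0.5291, -0.0231, 0.1702]
eef_rot: [[0.23, 0.971, 0.063], [0.933, -0.238, 0.271], [0.278, -0.003, -0.961]]
wrist_force: [-1.9, -1.1, 0.8]
finger_gap: 0.0848
finger_force: 0.0
```

```bash
python3 -c "
from go import *
st(); R=Rt(1,16); P=grip(0,-139.75,116,R); delta(P,R);R=Rt(1,-16); P=grip(0,-139.75,116+75,R); delta(P,R)"
```

```text
t 2.1833 q [-24.1, 14.0, 36.3, 115.5, -29.6, 56.5, 14.9] p [0.5291, -0.0231, 0.1702] F [-1.9, -1.1, 0.8] gap 0.0848 0.0
dpos [-0.022, 0.004, 0.069] twist [-0.21, -0.14, 0.02]
dpos [-0.0112, 0.0037, -0.0059] twist [-0.2, -32.14, 0.08]
```

Request:
drive_tool:
  deltas:
    - {"delta_pos":[-0.006,0.001,0.018],"twist":[0,0,0],"fingers":0.085}
    - {"delta_pos":[-0.012,0.003,0.036],"twist":[0,0,0],"fingers":0.085}
    - {"delta_pos":[-0.018,0.004,0.054],"twist":[0,0,0.0],"fingers":0.085}
    - {"delta_pos":[-0.022,0.004,0.069],"twist":[0,0,0],"fingers":0.085}
    - {"delta_pos":[-0.022,0.004,0.069],"twist":[0,0,0],"fingers":0.085}

```text
time_s: 2.6
ee_pos: [0.5332, -0.0233, 0.0981]
eef_rot: [[0.225, 0.972, 0.06], [0.935, -0.233, 0.267], [0.273, -0.004, -0.962]]
wrist_force: [-0.6, 0.9, -0.3]
finger_gap: 0.0848
finger_force: 0.0
```

```bash
python3 -c "
from go import *
import cv2
st(); R=Rt(1,16); P=grip(0,-139.75,116,R); delta(P,R)
a,b=[snapshot(n)['img'][:,:,::-1] for n in ('scene','top')]
cv2.imwrite('pics/pre.png',cv2.hconcat([cv2.resize(a[130:330,170:370],(400,400)),cv2.resize(b[130:280,200:350],(400,400))]))"
```

```text
t 2.6 q [-20.7, 20.6, 33.3, 118.4, -36.4, 49.9, 22.6] p [0.5332, -0.0233, 0.0981] F [-0.6, 0.9, -0.3] gap 0.0848 0.0
dpos [-0.0027, -0.0003, -0.0003] twist [-0.33, 0.14, 0.3]
```

View pics/pre.png

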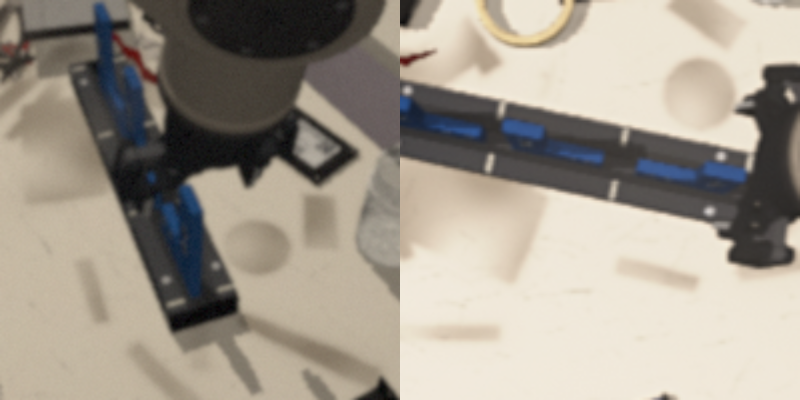

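The fingers straddle the stem of the right-hand bracket (scene crop: stem top at 190,195, fingers at 140 and 250). Closing.

Request:
drive_tool:
  deltas:
    - {"delta_pos":[-0.0025,0,0],"twist":[0,0,0],"fingers":0.05}
    - {"delta_pos":[-0.0025,0,0],"twist":[0,0,0],"fingers":0.03}
    - {"delta_pos":[-0.0025,0,0],"twist":[0,0,0],"fingers":0.01}
    - {"delta_pos":[-0.0025,0,0],"twist":[0,0,0],"fingers":0.0}
    - {"delta_pos":[-0.0025,0,0],"twist":[0,0,0],"fingers":0.0}
  grip_force: 60

```text
time_s: 3.12
ee_pos: [0.5343, -0.0266, 0.1001]
eef_rot: [[0.225, 0.972, 0.065], [0.934, -0.235, 0.268], [0.276, 0.001, -0.961]]
wrist_force: [-0.1, 0.6, -0.4]
finger_gap: 0.0248
finger_force: 0.0
```

Request:
drive_tool:
  deltas:
    - {"delta_pos":[0,0,0],"twist":[0,0,0],"fingers":0.0}
    - {"delta_pos":[0,0,0],"twist":[0,0,0],"fingers":0.0}
    - {"delta_pos":[0,0,0],"twist":[0,0,0],"fingers":0.0}
    - {"delta_pos":[0,0,0],"twist":[0,0,0],"fingers":0.0}
    - {"delta_pos":[0,0,0],"twist":[0,0,0],"fingers":0.0}

```text
time_s: 3.53
ee_pos: [0.5345, -0.0268, 0.1]
eef_rot: [[0.226, 0.972, 0.065], [0.934, -0.235, 0.268], [0.276, 0.001, -0.961]]
wrist_force: [-0.7, -1.4, 6.2]
finger_gap: 0.0
finger_force: 2.9
```

```bash
python3 -c "
from go import *
st(); R=Rt(1,16); P=grip(0,-139.75,116,R); delta(P,R); P=P+[0,0,.12]; delta(P,R); np.savez('grasp.npz',p=sense()['ee_pos'],R=sense()['eef_rot'])"
```

```text
t 3.5333 q [-20.4, 20.5, 33.5, 118.3, -36.5, 50.0, 23.1] p [0.5345, -0.0268, 0.1] F [-0.7, -1.4, 6.2] gap 0.0 2.8791803735657595
dpos [-0.0002, -0.0024, 0.0023] twist [-0.04, -0.01, 0.28]
dpos [0.0329, -0.0023, -0.1131] twist [-0.04, -0.01, 0.28]
```

```bash
python3 -c "
from go import *
from fit import proj
import cv2
S={n:snapshot(n) for n in('scene','top')}; s=sense(); t=s['ee_pos']; R=s['eef_rot']
o=[]
for n in S:
    np.savez('pics/%s1.npz'%n,**S[n])
    q=proj(S[n],[t,t-.019*R[:,2],t-.073*R[:,2]]); print(n,q.round(1).tolist())
    c=q[0].round().astype(int); im=S[n]['img'][:,:,::-1].copy(); im=cv2.resize(im[c[1]-50:c[1]+50,c[0]-50:c[0]+50],(400,400),interpolation=cv2.INTER_CUBIC)
    for k,col in zip(q,((0,0,255),(0,255,0),(0,255,255))): cv2.circle(im,tuple(((k-c+50)*4).astype(int).tolist()),3,col,-1)
    o.append(im)
cv2.imwrite('pics/closed.png',cv2.hconcat(o))"
```

```text
scene [[265.6, 239.0], [266.9, 234.7], [270.7, 221.5]]
top [[317.3, 193.8], [320.7, 193.5], [331.2, 192.7]]
```

View pics/closed.png

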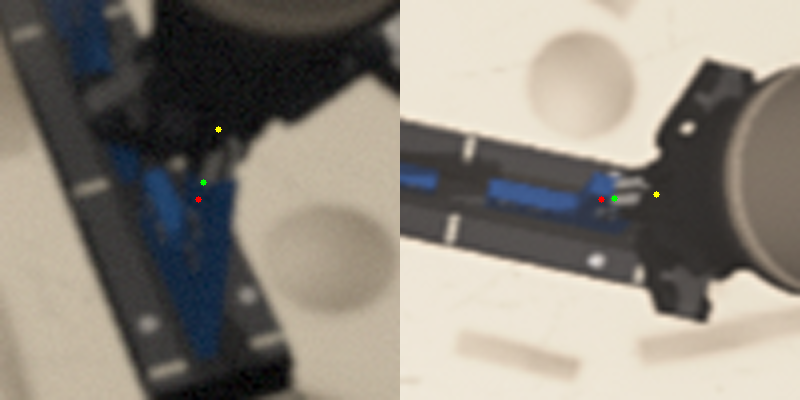

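```bash
python3 -c "
import cv2,numpy as np
from fit import *
p=[.5645,.1047,-.242]; o=[]
for n in('top','scene'):
  row=[]
  for i in(0,1):
    s=dict(np.load(f'pics/{n}{i}.npz')); c=np.array([317,194] if n=='top' else [262,240]); w=33
    im=cv2.resize(s['img'][c[1]-25:c[1]+25,c[0]-w:c[0]+w,::-1],(396,300),interpolation=cv2.INTER_CUBIC); im=cv2.convertScaleAbs(im,alpha=1.5)
    for X in(-6,6):
      L=[(X,-114.75+y,6+z) for y,z in((42,14),(42,46),(-8,46),(-8,130),(-42,130),(-42,14))]
      q=((proj(s,W(p,L))-c+[w,25]+.5)*6).round().astype(int); cv2.polylines(im,[q],True,(0,255,0) if X>0 else (0,255,255),1)
    row.append(im)
  o.append(np.hstack(row))
cv2.imwrite('pics/cmp.png',np.vstack(o))"
```

```text
(no output)
```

View pics/cmp.png

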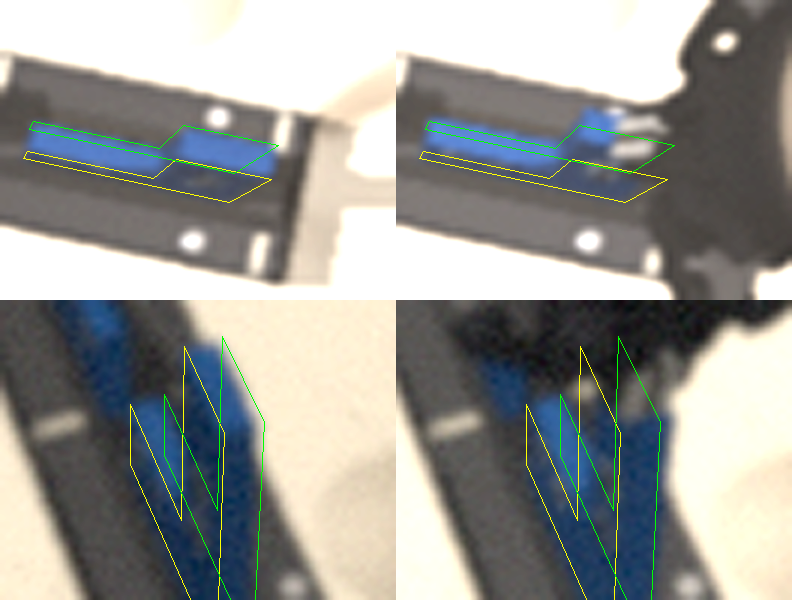

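Before: the stem top stands upright, with its top at (225,150). After: it leans about 9 mm towards +x, with the finger strips at (640,122) and (632,148), and the gap reads 0. A small lift will show whether it is held.

Request:
drive_tool:
  deltas:
    - {"delta_pos":[0.0014,0,-0.005],"twist":[0,0,0],"fingers":0.0}
    - {"delta_pos":[0.0028,0,-0.01],"twist":[0,0,0],"fingers":0.0}
    - {"delta_pos":[0.004,0,-0.0145],"twist":[0,0,0],"fingers":0.0}
    - {"delta_pos":[0.0055,0,-0.019],"twist":[0,0,0],"fingers":0.0}
    - {"delta_pos":[0.0055,0,-0.019],"twist":[0,0,0],"fingers":0.0}

```text
time_s: 4.05
ee_pos: [0.5346, -0.0267, 0.1205]
eef_rot: [[0.225, 0.972, 0.066], [0.934, -0.235, 0.268], [0.276, 0.001, -0.961]]
wrist_force: [-0.5, 0.4, 0.4]
finger_gap: 0.0002
finger_force: 0.0
```

```bash
python3 -c "
import cv2,numpy as np
from fit import *
from go import *
st()
p=[.5645,.1047,-.242]; o=[]
for n in('top','scene'):
    s=snapshot(n);np.savez(f'pics/{n}2.npz',**s); c=np.array([317,194] if n=='top' else [262,240]); w=33
    im=cv2.resize(s['img'][c[1]-25:c[1]+25,c[0]-w:c[0]+w,::-1],(396,300),interpolation=cv2.INTER_CUBIC); im=cv2.convertScaleAbs(im,alpha=2)
    o.append(im)
cv2.imwrite('pics/lift.png',np.hstack(o))"
```

```text
t 4.05 q [-21.5, 18.7, 34.5, 117.4, -34.5, 51.8, 20.8] p [0.5346, -0.0267, 0.1205] F [-0.5, 0.4, 0.4] gap 0.0002 0.0
```

View pics/lift.png

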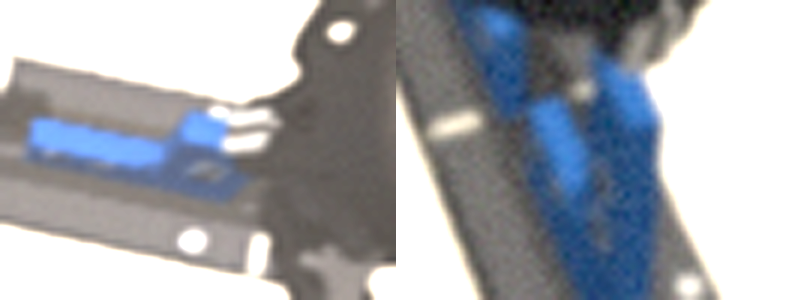

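The fingers are not holding it. They look as if they sit above the stem, higher than reported. I'll move them clear over plain table and check the tips against the reported TCP.

Request:
drive_tool:
  deltas:
    - {"delta_pos":[0.008,0,-0.028],"twist":[0,0,0],"fingers":0.0}
    - {"delta_pos":[0.0165,0,-0.058],"twist":[0,0,0],"fingers":0.0}
    - {"delta_pos":[0.0165,-0.035,-0.058],"twist":[0,0,0],"fingers":0.0}
    - {"delta_pos":[0.0165,-0.07,-0.058],"twist":[0,0,0],"fingers":0.0}
    - {"delta_pos":[0.0165,-0.07,-0.058],"twist":[0,0,0],"fingers":0.0}

```text
time_s: 4.57
ee_pos: [0.4607, -0.0095, 0.1793]
eef_rot: [[0.226, 0.972, 0.062], [0.934, -0.235, 0.27], [0.278, -0.003, -0.961]]
wrist_force: [1.8, -0.9, -0.8]
finger_gap: 0.0001
finger_force: 0.0
```

```bash
python3 -c "
import cv2,numpy as np
from fit import *
from go import *
st(); s0=sense(); t=s0['ee_pos'];R=s0['eef_rot']; o=[]
for n in('top','scene'):
    s=snapshot(n);np.savez(f'pics/{n}3.npz',**s); q=proj(s,[t,t-.019*R[:,2],t-.073*R[:,2],t+.03*R[:,2]]); c=q[0].round().astype(int); print(n,c)
    im=cv2.resize(s['img'][c[1]-40:c[1]+40,c[0]-40:c[0]+40,::-1],(400,400),interpolation=cv2.INTER_CUBIC); im=cv2.convertScaleAbs(im,alpha=1.6)
    for k,col in zip(q,((0,0,255),(0,255,0),(0,255,255),(255,0,255))): cv2.circle(im,tuple(((k-c+40.5)*5).astype(int).tolist()),3,col,-1)
    o.append(im)
cv2.imwrite('pics/tip.png',np.hstack(o))"
```

```text
t 4.5667 q [-28.5, 4.7, 37.2, 122.9, -23.5, 54.4, 8.9] p [0.4607, -0.0095, 0.1793] F [1.8, -0.9, -0.8] gap 0.0001 0.0
top [315 227]
scene [223 221]
```

View pics/tip.png

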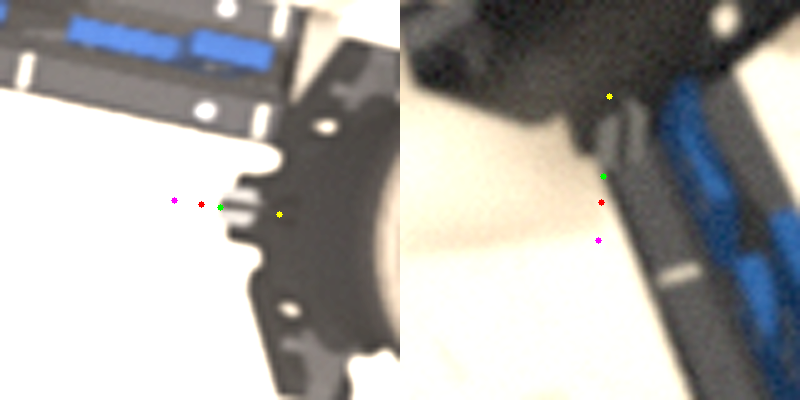

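The reported TCP (red, 201,205 in top and 601,203 in scene) lies clearly beyond the visible shut fingertips (about 224,206 in top and 620,158 in scene). Triangulating the tips.

```bash
python3 -c "
import numpy as np,cv2
from fit import *
from scipy.optimize import least_squares
from go import *
A=dict(np.load('pics/top3.npz'));B=dict(np.load('pics/scene3.npz')); s=sense();t=s['ee_pos'];R=s['eef_rot']
for ut,us in (((224,206),(220,158)),((226,206),(225,158)),((224,206),(218,165)),((230,206),(222,150))):
    pa=np.array([315,227])-40.5+np.array(ut)/5; pb=np.array([223,221])-40.5+np.array(us)/5
    r=least_squares(lambda X:np.r_[proj(A,X)[0]-pa,proj(B,X)[0]-pb],t); print(r.x.round(4),'res px',r.fun.round(2),'in tool frame mm',((R.T@(r.x-t))*1e3).round(1))
"
```

```text
[ 0.4627 -0.0162  0.2056] res px [ 0.6  -1.48 -1.29  0.2 ] in tool frame mm [  0.5  -1.  -26.3]
[ 0.4633 -0.0172  0.206 ] res px [ 0.75 -1.85 -1.61  0.25] in tool frame mm [ -0.2  -0.1 -27. ]
[ 0.4622 -0.0163  0.2028] res px [ 0.49 -1.21 -1.05  0.16] in tool frame mm [ -0.5  -1.5 -23.7]
[ 0.4627 -0.0178  0.2108] res px [ 0.62 -1.52 -1.33  0.21] in tool frame mm [  0.4  -0.7 -31.8]
```

```bash
sed -i 's/+.019\*R\[:,2\]  # TCP.*/+.047*R[:,2]  # seen: shut tips 28 mm short of reported TCP/' go.py; python3 -c "
from go import *
R=Rt(1,16); delta(grip(2,-139.75,114+75,R),R); delta(grip(2,-139.75,114,R),R)"
```

```text
dpos [-0.0027, 0.0709, 0.037] twist [-0.06, -0.09, 0.33]
dpos [-0.0235, 0.0709, 0.1091] twist [-0.06, -0.09, 0.33]
```

Request:
drive_tool:
  deltas:
    - {"delta_pos":[0,0,0],"twist":[0,0,0],"fingers":0.085}
    - {"delta_pos":[-0.001,0.02,0.01],"twist":[0,0,0],"fingers":0.085}
    - {"delta_pos":[-0.002,0.05,0.02],"twist":[0,0,0],"fingers":0.085}
    - {"delta_pos":[-0.0027,0.071,0.03],"twist":[0,0,0],"fingers":0.085}
    - {"delta_pos":[-0.0027,0.071,0.037],"twist":[0,0,0],"fingers":0.085}

```text
time_s: 5.08
ee_pos: [0.5407, -0.0205, 0.1417]
eef_rot: [[0.225, 0.972, 0.065], [0.935, -0.234, 0.265], [0.273, 0.001, -0.962]]
wrist_force: [-1.8, 1.3, -0.4]
finger_gap: 0.0605
finger_force: 0.0
```

```bash
python3 -c "
from go import *
st();R=Rt(1,16); delta(grip(2,-139.75,114,R),R)"
```

```text
t 5.0833 q [-23.9, 17.5, 36.3, 115.9, -32.9, 54.0, 18.1] p [0.5407, -0.0205, 0.1417] F [-1.8, 1.3, -0.4] gap 0.0605 0.0
dpos [-0.0194, -0.0049, 0.0702] twist [-0.05, 0.15, 0.31]
```

Request:
drive_tool:
  deltas:
    - {"delta_pos":[-0.002,0,0],"twist":[0,0,0],"fingers":0.085}
    - {"delta_pos":[-0.006,-0.002,0.018],"twist":[0,0,0],"fingers":0.085}
    - {"delta_pos":[-0.012,-0.003,0.036],"twist":[0,0,0],"fingers":0.085}
    - {"delta_pos":[-0.017,-0.004,0.055],"twist":[0,0,0],"fingers":0.085}
    - {"delta_pos":[-0.019,-0.004,0.07],"twist":[0,0,0],"fingers":0.085}

```text
time_s: 5.5
ee_pos: [0.5322, -0.0182, 0.0697]
eef_rot: [[0.226, 0.972, 0.064], [0.934, -0.235, 0.268], [0.275, -0.001, -0.961]]
wrist_force: [-0.1, -0.2, 0.2]
finger_gap: 0.0848
finger_force: 0.0
```

Request:
drive_tool:
  deltas:
    - {"delta_pos":[0,0,0],"twist":[0,0,0],"fingers":0.0}
    - {"delta_pos":[0,0,0],"twist":[0,0,0],"fingers":0.0}
    - {"delta_pos":[0,0,0],"twist":[0,0,0],"fingers":0.0}
    - {"delta_pos":[0,0,0],"twist":[0,0,0],"fingers":0.0}
    - {"delta_pos":[0,0,0],"twist":[0,0,0],"fingers":0.0}

```text
time_s: 5.92
ee_pos: [0.5337, -0.0178, 0.0719]
eef_rot: [[0.225, 0.972, 0.066], [0.934, -0.235, 0.268], [0.276, 0.001, -0.961]]
wrist_force: [1.2, -0.4, 0.7]
finger_gap: 0.0254
finger_force: 0.0
```

Request:
drive_tool:
  deltas:
    - {"delta_pos":[0,0,0],"twist":[0,0,0],"fingers":0.0}
    - {"delta_pos":[0,0,0],"twist":[0,0,0],"fingers":0.0}
    - {"delta_pos":[0,0,0],"twist":[0,0,0],"fingers":0.0}
    - {"delta_pos":[0,0,0],"twist":[0,0,0],"fingers":0.0}
    - {"delta_pos":[0,0,0],"twist":[0,0,0],"fingers":0.0}

```text
time_s: 6.33
ee_pos: [0.5338, -0.0178, 0.0718]
eef_rot: [[0.225, 0.972, 0.066], [0.934, -0.235, 0.268], [0.276, 0.001, -0.961]]
wrist_force: [-1.1, -0.6, 8.7]
finger_gap: 0.0112
finger_force: 59.5
```

```bash
python3 -c "
from go import *
st();R=Rt(1,16); delta(grip(2,-139.75,114,R),R); np.savez('grasp.npz',p=sense()['ee_pos'],R=sense()['eef_rot'])
print((sense()['eef_rot'].T@[0,0,.15]).round(4))"
```

```text
t 6.3333 q [-20.5, 22.9, 32.7, 119.7, -40.1, 47.1, 25.9] p [0.5338, -0.0178, 0.0718] F [-1.1, -0.6, 8.7] gap 0.0112 59.52530264854431
dpos [-0.0013, 0.0025, 0.0027] twist [-0.01, -0.04, 0.29]
[ 0.0414  0.0002 -0.1442]
```

Gripped: gap 11 mm, 60 N. Lifting.

Request:
drive_tool:
  deltas:
    - {"delta_pos":[0.008,0,-0.028],"twist":[0,0,0],"fingers":0.0}
    - {"delta_pos":[0.0165,0,-0.0575],"twist":[0,0,0],"fingers":0.0}
    - {"delta_pos":[0.025,0,-0.087],"twist":[0,0,0],"fingers":0.0}
    - {"delta_pos":[0.033,0,-0.115],"twist":[0,0,0],"fingers":0.0}
    - {"delta_pos":[0.0415,0,-0.144],"twist":[0,0,0],"fingers":0.0}

```text
time_s: 6.75
ee_pos: [0.5328, -0.0178, 0.2223]
eef_rot: [[0.226, 0.972, 0.065], [0.934, -0.235, 0.268], [0.275, -0.0, -0.961]]
wrist_force: [1.0, -0.3, -2.0]
finger_gap: 0.011
finger_force: 59.5
```

```bash
cat >> go.py <<'E'
def turn(R,P,deg): return (lambda T:(T@R,P+T@R[:,2]*0))(Ro.from_rotvec([0,0,np.radians(deg)]).as_matrix())
def spin(th,dg=(0,0,0),n=5): # rows turning th deg about world z round the grasp point, shifting it dg (m)
    s=sense(); A=s["eef_rot"]; p=s["ee_pos"]; g=p-.047*A[:,2]
    for k in range(1,n+1):
        T=Ro.from_rotvec([0,0,np.radians(th*k/n)]).as_matrix(); R=T@A; P=g+np.array(dg)*k/n+.047*R[:,2]
        print((A.T@(P-p)).round(4).tolist(),np.degrees(Ro.from_matrix(A.T@R).as_rotvec()).round(2).tolist())
E
python3 -c "
from go import *
st(); spin(34)"
```

```text
t 6.75 q [-28.1, 10.3, 39.1, 112.2, -25.8, 61.5, 9.7] p [0.5328, -0.0178, 0.2223] F [1.0, -0.3, -2.0] gap 0.011 59.49857175350189
[-0.0001, -0.0015, -0.0] [1.87, -0.0, -6.54]
[-0.0004, -0.003, -0.0001] [3.74, -0.0, -13.07]
[-0.0008, -0.0045, -0.0002] [5.62, -0.0, -19.61]
[-0.0014, -0.0059, -0.0004] [7.49, -0.0, -26.15]
[-0.0021, -0.0072, -0.0006] [9.36, -0.0, -32.69]
```

Request:
drive_tool:
  deltas:
    - {"delta_pos":[0,-0.0015,0],"twist":[1.9,0,-6.5],"fingers":0.0}
    - {"delta_pos":[0,-0.003,0],"twist":[3.7,0,-13.1],"fingers":0.0}
    - {"delta_pos":[-0.001,-0.0045,0],"twist":[5.6,0,-19.6],"fingers":0.0}
    - {"delta_pos":[-0.001,-0.006,0],"twist":[7.5,0,-26.1],"fingers":0.0}
    - {"delta_pos":[-0.002,-0.007,0],"twist":[9.4,0,-32.7],"fingers":0.0}

```text
time_s: 7.17
ee_pos: [0.5257, -0.0179, 0.2205]
eef_rot: [[-0.341, 0.935, -0.098], [0.899, 0.355, 0.258], [0.276, -0.0, -0.961]]
wrist_force: [0.4, -0.6, -1.9]
finger_gap: 0.0109
finger_force: 59.5
```

Request:
drive_tool:
  deltas:
    - {"delta_pos":[0,-0.0015,0],"twist":[1.9,0,-6.5],"fingers":0.0}
    - {"delta_pos":[0,-0.003,0],"twist":[3.7,0,-13.1],"fingers":0.0}
    - {"delta_pos":[-0.001,-0.0045,0],"twist":[5.6,0,-19.6],"fingers":0.0}
    - {"delta_pos":[-0.001,-0.006,0],"twist":[7.5,0,-26.1],"fingers":0.0}
    - {"delta_pos":[-0.002,-0.007,0],"twist":[9.4,0,-32.7],"fingers":0.0}

```text
time_s: 7.58
ee_pos: [0.5199, -0.0223, 0.2198]
eef_rot: [[-0.785, 0.577, -0.226], [0.554, 0.817, 0.159], [0.276, -0.001, -0.961]]
wrist_force: [0.4, 0.1, -2.4]
finger_gap: 0.0111
finger_force: 59.5
```

```bash
python3 -c "
from go import *
st(); spin(34)"
```

```text
t 7.5833 q [-20.4, 19.2, 28.1, 100.9, -16.7, 77.2, 68.2] p [0.5199, -0.0223, 0.2198] F [0.4, 0.1, -2.4] gap 0.0111 59.53107833862305
[-0.0001, -0.0015, -0.0] [1.88, -0.01, -6.54]
[-0.0004, -0.0031, -0.0001] [3.76, -0.01, -13.07]
[-0.0008, -0.0045, -0.0002] [5.63, -0.02, -19.61]
[-0.0014, -0.0059, -0.0004] [7.51, -0.02, -26.14]
[-0.0022, -0.0073, -0.0006] [9.39, -0.03, -32.68]
```

Request:
drive_tool:
  deltas:
    - {"delta_pos":[0,-0.0015,0],"twist":[1.9,0,-6.5],"fingers":0.0}
    - {"delta_pos":[0,-0.003,0],"twist":[3.7,0,-13.1],"fingers":0.0}
    - {"delta_pos":[-0.001,-0.0045,0],"twist":[5.6,0,-19.6],"fingers":0.0}
    - {"delta_pos":[-0.001,-0.006,0],"twist":[7.5,0,-26.1],"fingers":0.0}
    - {"delta_pos":[-0.002,-0.007,0],"twist":[9.4,0,-32.7],"fingers":0.0}

```text
time_s: 8.0
ee_pos: [0.5175, -0.029, 0.2192]
eef_rot: [[-0.961, 0.021, -0.277], [0.02, 1.0, 0.005], [0.277, -0.001, -0.961]]
wrist_force: [-0.8, -0.5, -1.3]
finger_gap: 0.011
finger_force: 59.5
```

Request:
drive_tool:
  deltas:
    - {"delta_pos":[0,-0.0015,0],"twist":[1.9,0,-6.5],"fingers":0.0}
    - {"delta_pos":[0,-0.003,0],"twist":[3.7,0,-13.1],"fingers":0.0}
    - {"delta_pos":[-0.001,-0.0045,0],"twist":[5.6,0,-19.6],"fingers":0.0}
    - {"delta_pos":[-0.001,-0.006,0],"twist":[7.5,0,-26.1],"fingers":0.0}
    - {"delta_pos":[-0.002,-0.007,0],"twist":[9.4,0,-32.7],"fingers":0.0}

```text
time_s: 8.42
ee_pos: [0.5193, -0.0359, 0.2187]
eef_rot: [[-0.807, -0.542, -0.232], [-0.521, 0.84, -0.151], [0.277, -0.001, -0.961]]
wrist_force: [0.4, 0.7, -0.9]
finger_gap: 0.0107
finger_force: 59.5
```

```bash
python3 -c "
from go import *
st(); R=Rt(-1,-16); delta(grip(0,-89,264,R),R)"
```

```text
t 8.4167 q [-21.4, 17.9, 16.7, 101.0, 2.5, 76.1, 117.1] p [0.5193, -0.0359, 0.2187] F [0.4, 0.7, -0.9] gap 0.0107 59.531493186950684
dpos [-0.0384, 0.0238, -0.0112] twist [11.92, -0.09, -41.61]
```

Request:
drive_tool:
  deltas:
    - {"delta_pos":[-0.006,0.004,-0.002],"twist":[1.9,0,-6.5],"fingers":0.0}
    - {"delta_pos":[-0.013,0.008,-0.004],"twist":[3.7,0,-13.1],"fingers":0.0}
    - {"delta_pos":[-0.019,0.012,-0.006],"twist":[5.6,0,-19.6],"fingers":0.0}
    - {"delta_pos":[-0.026,0.016,-0.008],"twist":[7.5,0,-26.1],"fingers":0.0}
    - {"delta_pos":[-0.032,0.02,-0.01],"twist":[9.4,0,-32.7],"fingers":0.0}

```text
time_s: 8.83
ee_pos: [0.5371, -0.0003, 0.2194]
eef_rot: [[-0.377, -0.92, -0.108], [-0.884, 0.392, -0.255], [0.277, -0.0, -0.961]]
wrist_force: [-0.2, 0.6, -2.8]
finger_gap: 0.0109
finger_force: 59.5
```

```bash
python3 -c "
from go import *
st(); R=Rt(-1,-16); delta(grip(0,-89,264,R),R)"
```

```text
t 8.8333 q [-24.2, 15.5, 10.2, 103.4, 10.6, 71.5, 138.6] p [0.5371, -0.0003, 0.2194] F [-0.2, 0.6, -2.8] gap 0.0109 59.53318119049072
dpos [-0.0066, -0.0004, -0.0013] twist [2.53, -0.09, -8.88]
```

Request:
drive_tool:
  deltas:
    - {"delta_pos":[-0.003,0,-0.001],"twist":[1.3,0,-4.5],"fingers":0.0}
    - {"delta_pos":[-0.0065,0,-0.001],"twist":[2.5,0,-8.9],"fingers":0.0}
    - {"delta_pos":[-0.0065,0,-0.001],"twist":[2.5,0,-8.9],"fingers":0.0}
    - {"delta_pos":[-0.0065,0,-0.001],"twist":[2.5,0,-8.9],"fingers":0.0}
    - {"delta_pos":[-0.0065,0,-0.001],"twist":[2.5,0,-8.9],"fingers":0.0}

```text
time_s: 9.25
ee_pos: [0.5394, 0.0046, 0.2186]
eef_rot: [[-0.239, -0.969, -0.069], [-0.931, 0.249, -0.268], [0.277, 0.001, -0.961]]
wrist_force: [0.2, -0.3, -2.5]
finger_gap: 0.0109
finger_force: 59.5
```

```bash
cat >> go.py <<'E'
G=np.load("grasp.npz"); d=G["p"]-pt(0,-114.75,0); gx,gy,gz=d@ex,d@ey,d[2]
RF=Ro.from_rotvec([0,0,np.pi]).as_matrix()@G["R"]
def final(dz=0,dx=0,y=-114): return pt(dx,y,0)-ey*gy+[0,0,gz+dz/1e3]
E
python3 -c "
from go import *
import cv2
st(); print('g',gx,gy,gz); delta(final(150),RF); delta(final(35),RF)
o=[]
from fit import *
for n in('top','scene'):
    s=snapshot(n); np.savez(f'pics/{n}4.npz',**s); c=np.array([300,192] if n=='top' else [262,225]);w=50
    im=cv2.resize(s['img'][c[1]-w:c[1]+w,c[0]-w:c[0]+w,::-1],(400,400),interpolation=cv2.INTER_CUBIC); o.append(cv2.convertScaleAbs(im,alpha=1.5))
cv2.imwrite('pics/turned.png',np.hstack(o))"
```

```text
t 9.25 q [-24.4, 14.5, 8.8, 104.7, 12.4, 69.6, 144.7] p [0.5394, 0.0046, 0.2186] F [0.2, -0.3, -2.5] gap 0.0109 59.50807571411133
g -0.0005016320418620951 -0.011525776355182834 0.07176298120386636
dpos [0.0002, -0.0004, -0.0032] twist [0.19, -0.04, -0.8]
dpos [-0.0317, -0.0004, 0.1073] twist [0.19, -0.04, -0.8]
```

View pics/turned.png

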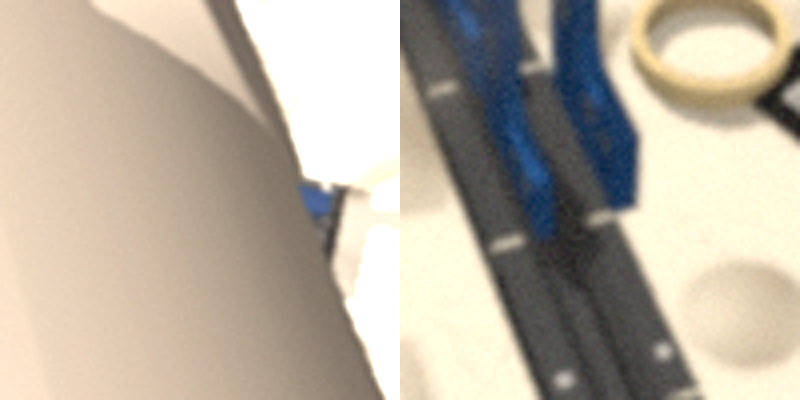

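The bracket hangs upright in the grip with its toe nearest the scene camera (lower corner at 625,207 in the crop). Checking that corner against prediction.

```bash
python3 -c "
from go import *
from fit import *
s=dict(np.load('pics/scene4.npz')); p=[.5645,.1047,-.242]
for z,y in((152.8,-156),(198.8,-156),(198.8,-106)):
  print(((proj(s,W(p,[(x,y,z) for x in(-6,6)]))-[212,175]+.5)*4+[400,0]).round(0).tolist())
delta(final(20),RF)"
```

```text
[[618.0, 222.0], [645.0, 215.0]]
[[620.0, 148.0], [648.0, 141.0]]
[[578.0, 64.0], [605.0, 57.0]]
dpos [-0.0358, -0.0004, 0.1216] twist [0.19, -0.04, -0.75]
```

Same 2–3 px bias as the scene view had before the grasp, so the grip geometry holds. Descending.

Request:
drive_tool:
  deltas:
    - {"delta_pos":[-0.008,0,0.028],"twist":[0.2,0,-0.75],"fingers":0.0}
    - {"delta_pos":[-0.0165,0,0.056],"twist":[0.2,0,-0.75],"fingers":0.0}
    - {"delta_pos":[-0.025,0,0.085],"twist":[0.2,0,-0.75],"fingers":0.0}
    - {"delta_pos":[-0.031,0,0.105],"twist":[0.2,0,-0.75],"fingers":0.0}
    - {"delta_pos":[-0.0315,0,0.107],"twist":[0.2,0,-0.75],"fingers":0.0}

```text
time_s: 9.77
ee_pos: [0.5374, 0.0049, 0.1035]
eef_rot: [[-0.223, -0.972, -0.071], [-0.934, 0.234, -0.271], [0.28, 0.006, -0.96]]
wrist_force: [-0.3, 0.6, -1.8]
finger_gap: 0.0112
finger_force: 59.5
```

```bash
python3 -c "
from go import *
st(); delta(final(15),RF);delta(final(0),RF)"
```

```text
t 9.7667 q [-23.9, 21.8, 8.3, 110.9, 13.0, 56.5, 142.5] p [0.5374, 0.0049, 0.1035] F [-0.3, 0.6, -1.8] gap 0.0112 59.46162700653076
dpos [-0.0055, -0.0025, 0.0158] twist [0.23, -0.2, 0.14]
dpos [-0.0097, -0.0026, 0.0302] twist [0.23, -0.2, 0.14]
```

Request:
drive_tool:
  deltas:
    - {"delta_pos":[-0.001,-0.001,0.003],"twist":[0,0,0],"fingers":0.0}
    - {"delta_pos":[-0.003,-0.002,0.007],"twist":[0,0,0],"fingers":0.0}
    - {"delta_pos":[-0.004,-0.002,0.012],"twist":[0,0,0],"fingers":0.0}
    - {"delta_pos":[-0.0055,-0.0025,0.017],"twist":[0,0,0],"fingers":0.0}
    - {"delta_pos":[-0.0055,-0.0025,0.017],"twist":[0,0,0],"fingers":0.0}

```text
time_s: 10.18
ee_pos: [0.542, 0.0057, 0.0889]
eef_rot: [[-0.223, -0.973, -0.065], [-0.935, 0.232, -0.269], [0.277, 0.001, -0.961]]
wrist_force: [0.1, 0.2, -2.2]
finger_gap: 0.0111
finger_force: 59.5
```

```bash
python3 -c "
from go import *
st(); delta(final(4),RF);delta(final(0),RF)"
```

```text
t 10.1833 q [-23.8, 23.1, 8.3, 111.1, 13.1, 54.7, 142.2] p [0.542, 0.0057, 0.0889] F [0.1, 0.2, -2.2] gap 0.0111 59.52898979187012
dpos [-0.0028, 0.0019, 0.0128] twist [-0.04, -0.03, 0.14]
dpos [-0.0039, 0.0019, 0.0167] twist [-0.04, -0.03, 0.14]
```

Request:
drive_tool:
  deltas:
    - {"delta_pos":[-0.001,0.001,0.002],"twist":[0,0,0],"fingers":0.0}
    - {"delta_pos":[-0.0015,0.002,0.004],"twist":[0,0,0],"fingers":0.0}
    - {"delta_pos":[-0.002,0.002,0.007],"twist":[0,0,0],"fingers":0.0}
    - {"delta_pos":[-0.0025,0.002,0.01],"twist":[0,0,0],"fingers":0.0}
    - {"delta_pos":[-0.003,0.002,0.012],"twist":[0,0,0],"fingers":0.0}

```text
time_s: 10.6
ee_pos: [0.5398, 0.0056, 0.0763]
eef_rot: [[-0.223, -0.973, -0.066], [-0.935, 0.232, -0.269], [0.277, 0.001, -0.961]]
wrist_force: [0.2, -0.5, -1.8]
finger_gap: 0.0109
finger_force: 59.5
```

```bash
python3 -c "
from go import *
st(); delta(final(4),RF);delta(final(0),RF)"
```

```text
t 10.6 q [-23.8, 24.0, 8.3, 111.9, 13.2, 53.2, 141.8] p [0.5398, 0.0056, 0.0763] F [0.2, -0.5, -1.8] gap 0.0109 59.510934948921204
dpos [0.0002, -0.0002, 0.0006] twist [-0.03, -0.04, 0.15]
dpos [-0.0009, -0.0002, 0.0045] twist [-0.03, -0.04, 0.15]
```

Request:
drive_tool:
  deltas:
    - {"delta_pos":[-0.0003,0,0.001],"twist":[0,0,0],"fingers":0.0}
    - {"delta_pos":[-0.0006,0,0.002],"twist":[0,0,0],"fingers":0.0}
    - {"delta_pos":[-0.0009,0,0.003],"twist":[0,0,0],"fingers":0.0}
    - {"delta_pos":[-0.001,0,0.004],"twist":[0,0,0],"fingers":0.0}
    - {"delta_pos":[-0.001,0,0.004],"twist":[0,0,0],"fingers":0.0}

```text
time_s: 11.02
ee_pos: [0.5398, 0.0055, 0.0724]
eef_rot: [[-0.223, -0.973, -0.066], [-0.935, 0.232, -0.269], [0.277, 0.001, -0.961]]
wrist_force: [1.0, -0.7, -2.2]
finger_gap: 0.0108
finger_force: 59.5
```

```bash
python3 -c "
from go import *
st(); delta(final(0),RF)"
```

```text
t 11.0167 q [-23.8, 24.3, 8.3, 112.0, 13.3, 52.8, 141.7] p [0.5398, 0.0055, 0.0724] F [1.0, -0.7, -2.2] gap 0.0108 59.51205790042877
dpos [0.0001, -0.0002, 0.0007] twist [-0.03, -0.04, 0.15]
```

Not touching yet; down 2 mm more.

Request:
drive_tool:
  deltas:
    - {"delta_pos":[0,0,0.0007],"twist":[0,0,0],"fingers":0.0}
    - {"delta_pos":[-0.0003,0,0.0013],"twist":[0,0,0],"fingers":0.0}
    - {"delta_pos":[-0.0005,0,0.002],"twist":[0,0,0],"fingers":0.0}
    - {"delta_pos":[-0.0005,0,0.002],"twist":[0,0,0],"fingers":0.0}
    - {"delta_pos":[-0.0005,0,0.002],"twist":[0,0,0],"fingers":0.0}

```text
time_s: 11.43
ee_pos: [0.5405, 0.0053, 0.0717]
eef_rot: [[-0.223, -0.973, -0.064], [-0.935, 0.233, -0.269], [0.277, 0.0, -0.961]]
wrist_force: [-4.2, 1.3, 16.9]
finger_gap: 0.0111
finger_force: 62.4
```

```bash
python3 -c "
from go import *
st(); print(sense()['ft_torque'])"
```

```text
t 11.4333 q [-23.8, 24.4, 8.3, 112.0, 13.3, 52.6, 141.6] p [0.5405, 0.0053, 0.0717] F [-4.2, 1.3, 16.9] gap 0.0111 62.383854389190674
[-0.62440458  1.30828866 -0.2561788 ]
```

On the groove floor: z equals the grasp height and the upward force is 17 N. Relaxing slightly, then opening.

Request:
drive_tool:
  deltas:
    - {"delta_pos":[0.0003,0,-0.001],"twist":[0,0,0],"fingers":0.0}
    - {"delta_pos":[0.0003,0,-0.0013],"twist":[0,0,0],"fingers":0.0}
    - {"delta_pos":[0.0003,0,-0.0013],"twist":[0,0,0],"fingers":0.02}
    - {"delta_pos":[0.0003,0,-0.0013],"twist":[0,0,0],"fingers":0.03}
    - {"delta_pos":[0.0003,0,-0.0013],"twist":[0,0,0],"fingers":0.05}
  grip_force: 20

```text
time_s: 11.85
ee_pos: [0.5399, 0.0055, 0.0718]
eef_rot: [[-0.223, -0.973, -0.066], [-0.935, 0.232, -0.269], [0.277, 0.001, -0.961]]
wrist_force: [-1.4, 0.6, -0.1]
finger_gap: 0.041
finger_force: 0.0
```

Request:
drive_tool:
  deltas:
    - {"delta_pos":[0,0,0],"twist":[0,0,0],"fingers":0.07}
    - {"delta_pos":[0,0,0],"twist":[0,0,0],"fingers":0.07}
    - {"delta_pos":[0,0,0],"twist":[0,0,0],"fingers":0.07}
    - {"delta_pos":[0,0,0],"twist":[0,0,0],"fingers":0.07}
    - {"delta_pos":[0,0,0],"twist":[0,0,0],"fingers":0.07}

```text
time_s: 12.27
ee_pos: [0.5399, 0.0056, 0.0718]
eef_rot: [[-0.223, -0.973, -0.066], [-0.935, 0.232, -0.269], [0.277, 0.001, -0.961]]
wrist_force: [-0.0, 0.7, 0.4]
finger_gap: 0.0701
finger_force: 0.0
```

```bash
python3 -c "
from go import *
st()"
```

```text
t 12.2667 q [-23.8, 24.3, 8.3, 112.0, 13.3, 52.7, 141.7] p [0.5399, 0.0056, 0.0718] F [-0.0, 0.7, 0.4] gap 0.0701 0.0
```

Request:
drive_tool:
  deltas:
    - {"delta_pos":[0.008,0,-0.028],"twist":[0,0,0],"fingers":0.07}
    - {"delta_pos":[0.0165,0,-0.0575],"twist":[0,0,0],"fingers":0.07}
    - {"delta_pos":[0.025,0,-0.087],"twist":[0,0,0],"fingers":0.07}
    - {"delta_pos":[0.033,0,-0.115],"twist":[0,0,0],"fingers":0.07}
    - {"delta_pos":[0.0415,0,-0.144],"twist":[0,0,0],"fingers":0.07}

```text
time_s: 12.68
ee_pos: [0.5398, 0.0054, 0.2232]
eef_rot: [[-0.223, -0.973, -0.066], [-0.935, 0.232, -0.269], [0.277, 0.001, -0.961]]
wrist_force: [-0.0, 0.3, -0.4]
finger_gap: 0.07
finger_force: 0.0
```

Request:
drive_tool:
  deltas:
    - {"delta_pos":[0.035,0,0.011],"twist":[0,0,0],"fingers":0.07}
    - {"delta_pos":[0.07,0,0.022],"twist":[0,0,0],"fingers":0.07}
    - {"delta_pos":[0.105,0,0.033],"twist":[0,0,5],"fingers":0.07}
    - {"delta_pos":[0.14,0,0.044],"twist":[0,0,10],"fingers":0.07}
    - {"delta_pos":[0.175,0,0.055],"twist":[0,0,15],"fingers":0.07}

```text
time_s: 13.1
ee_pos: [0.4967, -0.1744, 0.2175]
eef_rot: [[-0.471, -0.88, -0.065], [-0.841, 0.47, -0.269], [0.267, -0.072, -0.961]]
wrist_force: [2.3, 0.4, 0.6]
finger_gap: 0.0698
finger_force: 0.0
```

Request:
drive_tool:
  deltas:
    - {"delta_pos":[0.03,0,0],"twist":[0,0,7],"fingers":0.07}
    - {"delta_pos":[0.06,0,0],"twist":[0,0,14],"fingers":0.07}
    - {"delta_pos":[0.09,0,0],"twist":[0,0,21],"fingers":0.07}
    - {"delta_pos":[0.12,0,0],"twist":[0,0,28],"fingers":0.07}
    - {"delta_pos":[0.12,0,0],"twist":[0,0,28],"fingers":0.07}

```text
time_s: 13.52
ee_pos: [0.4386, -0.2789, 0.2511]
eef_rot: [[-0.834, -0.547, -0.066], [-0.513, 0.815, -0.269], [0.201, -0.191, -0.961]]
wrist_force: [-0.1, 0.4, 0.4]
finger_gap: 0.07
finger_force: 0.0
```

```bash
python3 -c "
from go import *
from fit import *
import cv2
st(); p=[.5645,.1047,-.242]; o=[]
for n in('top','scene'):
    s=snapshot(n); np.savez(f'pics/{n}5.npz',**s)
    x0,y0,w,h=(175,145,170,80) if n=='top' else (190,120,110,180)
    k=4.6 if n=='top' else 2.6
    if n=='top': T=soft(s)
    im=cv2.resize(s['img'][y0:y0+h,x0:x0+w,::-1],None,fx=k,fy=k,interpolation=cv2.INTER_CUBIC); im=cv2.convertScaleAbs(im,alpha=1.4)
    im=cv2.copyMakeBorder(im,0,600-im.shape[0] if False else 0,0,0,cv2.BORDER_CONSTANT); o.append(im)
    if n=='top':
        M=np.zeros((384,512));M[150:225,180:345]=1
        for hands in((-1,1,1),(1,1,1)):
            f=lambda v:((render(s,[v[0]/1e3,.1047,v[1]/1e2],v[2:],hands)-T)**2*M).sum()
            a=np.array([564.5,-24.2,0,0,0]); r=minimize(f,a,method='Nelder-Mead',options=dict(maxiter=800,initial_simplex=np.vstack([a]+[a+np.eye(5)[i]*2 for i in range(5)]))); print(hands,r.x.round(2),r.fun)
a,b=o; b=cv2.resize(b,None,fx=.48,fy=.48); print(a.shape,b.shape)
W_=max(a.shape[1],b.shape[1]); im=np.vstack([cv2.copyMakeBorder(i,0,0,0,W_-i.shape[1],0) for i in o[:1]+[b]]); cv2.imwrite('pics/end.png',im[:600,:800])"
```

```text
t 13.5167 q [-9.0, 4.7, 24.0, 112.5, 15.9, 63.7, 130.6] p [0.4386, -0.2789, 0.2511] F [-0.1, 0.4, 0.4] gap 0.07 0.0
(-1, 1, 1) [ 5.6621e+02 -2.3020e+01  3.7100e+00 -3.1000e-01 -3.9400e+00] 402.67326880287567
(1, 1, 1) [ 5.6493e+02 -2.4100e+01  3.7000e+00 -5.2000e-01 -2.5500e+00] 276.2434597922853
(368, 782, 3) (225, 137, 3)
```

View pics/end.png

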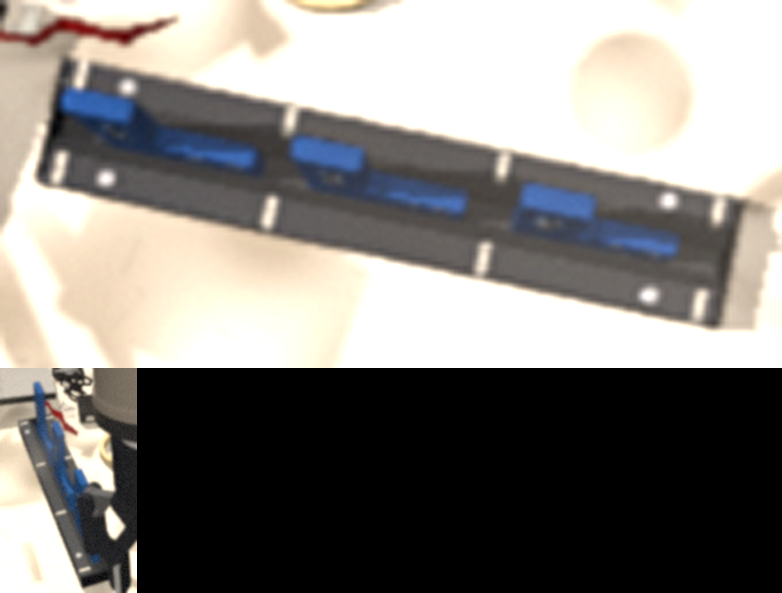

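The top view shows all three brackets the same hand: stems at (97,105), (330,153) and (560,200). The turned one stands within its marks, about 4 mm from the bay centre, and the other two have not moved. Handing in.

```bash
python3 -c "
from rig import *
print(finish_job())"
```

```text
the job is handed in; nothing more can be done
None
```

The odd bracket (the -y bay, nearest the robot's right) is turned over and stands back in the groove inside its own marks, about 4 mm off the bay centre. The other two stand where they were, and the job was handed in at about 14 s. My first grasp closed above the stem and left that bracket leaning, because the reported fingertip position reads about 28 mm too far forward; the second grasp allowed for this and held.

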